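# Pack the candle gift box and present its lid

### The job

Pack the open wooden gift box: put the two round candle tins in its wide compartment and the wooden wick bar in its narrow one, all lying flat on the floor of the box. Then pick up the box's lid by its handle, carry it over the things standing on the table and finish while still holding it level and lined up over the box, about 2 cm above the rim, so that a greeting card can still be slipped in: the lid must never touch the box. Leave the bottles, cups, glass and jar where they stand.

Things in the scene. Friction and masses are not known exactly. Their poses are not given: they have to be found in the camera images.
- gift_box: Open dark wooden box, fixed to the table, 140 (its x) by 220 (its y) by 45 mm high, walls and floor 5 mm thick; origin at the centre of its underside. A 5 mm divider along its x, at y = +24.5 mm, rises to 40 mm above the table. Wide compartment: y from -105 to +22 mm. Narrow compartment: y from +27 to +105 mm. Both run x from -65 to +65 mm. It may stand at any yaw.
- lid_handle (a point): The box's loose dark wooden lid, lying flat on the table: a plate 140 (its x) by 220 (its y) by 10 mm thick, about 250 g, the same outline as the box and the same either way round. On its middle stands an upright light wooden handle 75 mm long (along the lid's y), 18 mm thick (along x), its top 44 mm above the lid's underside. This point is the middle of the handle, 27 mm above the lid's underside.
- tin_a_center (a point): Centre of a round closed metal candle tin, 46 mm in diameter, 26 mm high, about 70 g, standing flat; the point is 13 mm above its underside.
- tin_b_center (a point): Centre of the second candle tin, the same as the first.
- bar_center (a point): Centre of the dark wooden wick bar, 90 (its x) by 16 (its y) by 18 mm high, about 30 g, lying flat; the point is 9 mm above its underside.
- bottle_a: Small amber dropper bottle with a black top, 29 mm in diameter, 79 mm high, loose, to be left alone; origin at the centre of its underside.
- bottle_b: Second amber dropper bottle, the same.
- glass: Clear drinking glass, 72 mm in diameter, 120 mm high, loose, to be left alone; origin at the centre of its underside.
- beaker_a: White plastic cup, 52 mm in diameter, 60 mm high, loose, to be left alone; origin at the centre of its underside.
- beaker_b: Second white plastic cup, the same.
- wax_jar: Low glass jar with a wooden cap, 62 mm in diameter, 62 mm high, loose, to be left alone; origin at the centre of its underside.
There are look-alikes about, which are no part of the job. Leave any green look-alike of the part that bears tin_b_center alone.

How it is judged:
By the outcome, as a careful person would: the job done as asked, in the order asked, and still so for the second after the job is handed in, while the arm keeps its last pose, push and grip.
It also fails if it takes over 72 s, if anything falls off the work surface, if the arm or the gripper's body presses on something with over 40 N, if the wrist force passes 120 N, or if a joint passes its speed limit or range.

### The arm

A 6-joint arm with a two-finger parallel gripper is mounted at the origin on the work surface. World frame = base frame: x ahead of the robot, y to its left, z up, the work surface at z = 0. Lengths are in m, angles in rad, forces in N, time in s.
With the tool pointing down it reaches from about 0.375 to 0.975 m from the base axis. Payload 3.8 kg.
Tool frame: the origin (TCP) lies where the fingers leave the gripper's body, on its centre line; the fingertips stand 73 mm ahead of it and the grasp point (between the pads) lies 54 mm ahead of it; z points along the fingers, y is the line along which they close (so a half turn about z gives the same grasp; the last joint's range is limited). The gripper opens to 85 mm and grips with 20 to 120 N. Pads are 22 mm wide; open, the fingers measure 114 mm over their backs; the gripper's body (76 mm by 85 mm) begins 54 mm behind the grasp point. The pads swing forward as they close: fully open they stand 13 mm farther back than shut.
Start: joints at [1.185, 0.264, 1.604, -0, 1.274, -0.037], TCP at [0.231, 0.634, 0.304] pointing down, gripper open.
Joint ranges: [-2.63, 2.63], [-0.94, 2.18], [0.31, 2.57], [-1.31, 4.45], [0, 2.66], [-2.55, 2.55]. Speed limits (rad/s): [2.57, 2.57, 3.14, 3.14, 3.14, 3.14].

### API

Orientations are given as a rotation vector (axis times angle).
In Python, from workcell import read_state, viewer, bot gives the robot as it stands.
- The arm moves only by the tool jog_arm, never from a script. Its argument "increments" is a list that holds one entry, the list of rows, each a list of 7 numbers: the shift along the tool's x, y, z in units of 30 mm (1.0 is 30 mm), then the turn, a rotation vector about the tool's x, y, z in units of 6 degrees (1.0 is 6 degrees), then the opening, from -1 (shut) to 1 (fully open). A call has exactly 5 rows; each row shifts and turns the commanded pose from where the row before left it, along the tool's axes as they then stand; what a row does not reach is not made up. A row lasts 1/12 s, in which the tool goes at most 41.7 mm and 7.16 degrees, less where a joint would pass 70% of its speed; a pose out of reach is approached as far as the arm can. A call is refused whole if a number of a shift passes 1 or a number of a turn 1, either way. A call with a gripper value outside its range is refused whole. The fingers move at their own pace and stop on an object; "force" is the grip in N (left out, the last holds). Time passes only in rows, so rows that do not move let the fingers close, or fill a call up. It gives the time, the measured TCP pose, the force, the opening and the grip force at its end, in the units of the state.
- read_state(): the state, without advancing time (a new reading comes with each control period).
- viewer.read_camera(name): name is "scene" or "top" or "wrist"; returns (picture, depth): 384x512x3 uint8, blue, green, red; 384x512 float32, m along the optical axis (not along the pixel's ray), 0 where there is no reading.
- viewer.camera_params(name): a dict with "fx", "fy", "cx", "cy" (pixels), "R" (3x3) and "t" (3): a world point X has camera coordinates R X + t; the wrist camera has in their place "hand_eye" (4x4, takes a point from camera to tool coordinates, whose origin is the TCP and whose axes are the flange's). Camera axes: x right, y down, z forward; pixel columns grow to the right and rows downward; lengths in m; the calibration is good to about 2 mm. A picture is of the moment at which its call begins: read the wrist's pose just before it. camera_params takes no time and is no camera call.
- bot.finish_job(): hands the job in; it is judged then, once.
The state is a dict: "time": time; "q": joint angles; "joint_vel": joint speeds; "joint_torque": joint torques, N m; "tool_pos": TCP position; "tcp_rot": TCP orientation; "wrist_force": force on the tool from outside, world axes, zero at the start; "torque": the same for the moment, N m; "width": opening from 0.0 (shut) to 1.0 (fully open); "grip_force": force on a finger pad.
Only numpy, scipy, OpenCV 4.12 (cv2) and the standard library are available. Lean on these libraries where they do the work, as an engineer would, in place of code of your own. Each camera call takes 0.05 s, during which the arm holds its last target. There are 200 camera calls.

## Working session

There is one attempt and no reset: what is moved stays moved. The work goes in short steps, Python scripts to look and compute and a tool call to move; the robot and the scene stay as the last step left them, time stands still between calls to the robot, and variables do not carry over. Pictures are saved under pics/ and viewed, at most 10 in all, crops included, and the job is handed in when it is done.

Besides the shell and the picture viewer there is one more tool, called after "Emit:" in YAML: its name, and indented under it one key for each argument. jog_arm: Moves the arm, as the interface text tells. Its arguments: {"type":"object","properties":{"increments":{"type":"array","items":{"type":"array","items":{"type":"array","items":{"type":"number"}}}},"force":{"type":"number"}},"required":["increments"]}

```bash
ls; mkdir -p pics; python3 - <<'E'
from workcell import read_state, viewer, bot
import cv2, numpy as np
print(read_state())
for n in ("scene","top"):
    p,d=viewer.read_camera(n); np.save(f"pics/{n}_d.npy",d); cv2.imwrite(f"pics/{n}_raw.png",p)
    c=viewer.camera_params(n); print(n,c)
    cv2.imwrite(f"pics/{n}0.png",cv2.resize(p,(800,600),interpolation=cv2.INTER_CUBIC))
print(viewer.camera_params("wrist"))
E
```

```text
pics
{'time': 0.0, 'q': array([ 1.18505962e+00,  2.64734785e-01,  1.60535656e+00, -1.10862125e-05,
        1.27370091e+00, -3.69020132e-02]), 'joint_vel': array([ 0.00040296, -0.00104689,  0.00271834,  0.00053664,  0.00047931,
        0.00051243]), 'joint_torque': array([-2.39485315e-03, -5.15111160e+01, -3.67315614e+01, -2.06073100e-04,
        1.29854566e-02, -1.77194408e-05]), 'tool_pos': array([0.230511  , 0.63382238, 0.30258364]), 'tcp_rot': array([-0.54509064, -3.09348276,  0.00338128]), 'wrist_force': array([-0.23540613,  0.74033747, -0.50681339]), 'torque': array([-0.06312203, -0.0288763 ,  0.01423603]), 'grip_force': 0.0, 'width': 1.0000454224739221}
scene {'fx': 376.1878790549967, 'fy': 376.1878790549967, 'cx': 260.0975639550273, 'cy': 187.73133338035439, 'R': array([[ 0.55101583,  0.83446276, -0.00731124],
       [ 0.59308093, -0.397759  , -0.70003057],
       [-0.58705755,  0.38139176, -0.71407545]]), 't': array([-0.30714029, -0.30739531,  1.25480101])}
top {'fx': 456.7276079976128, 'fy': 456.7276079976128, 'cx': 254.0738818479689, 'cy': 190.9840161267588, 'R': array([[ 0.02208416, -0.99929159,  0.03047302],
       [-0.98202061, -0.0273981 , -0.18677491],
       [ 0.1874775 , -0.02580037, -0.98193   ]]), 't': array([-0.05428076,  0.57909581,  1.03571356])}
{'fx': 338.67517888761046, 'fy': 338.67517888761046, 'cx': 254.0969080132988, 'cy': 189.26636614003735, 'hand_eye': array([[ 5.10189282e-04, -9.50888861e-01, -3.09532089e-01,
         7.87064381e-02],
       [ 9.99999815e-01,  5.87592467e-04, -1.56836549e-04,
        -1.46112233e-04],
       [ 3.31012851e-04, -3.09531952e-01,  9.50888985e-01,
        -7.07849320e-02],
       [ 0.00000000e+00,  0.00000000e+00,  0.00000000e+00,
         1.00000000e+00]])}
```

View pics/top0.png

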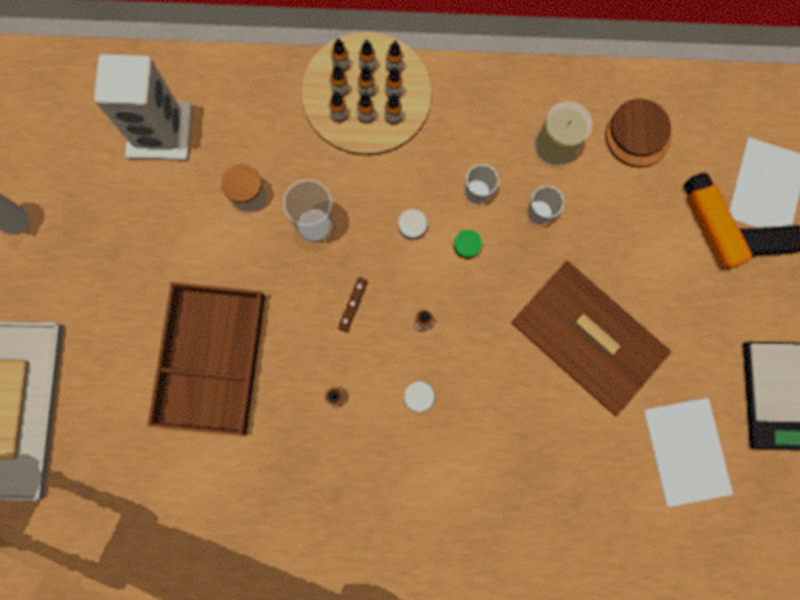

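View pics/scene0.png

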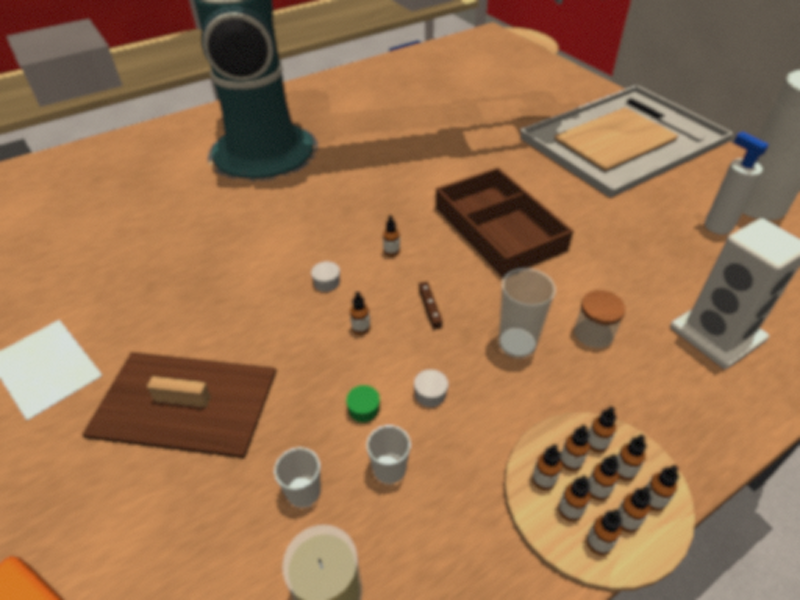

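The top view shows the box at (207,358) with its divider at (203,375), so the narrow side is nearest the robot. The bar is at (353,304), and the lid at (591,337) with its handle at (598,334). The bottles are at (424,320) and (336,397), the glass at (310,212), the cups at (482,184) and (546,205), and the jar at (242,185).
Tin candidates are white (413,223), white (419,397) and green (468,244). The two white ones fit and the green one is the look-alike. I'll confirm in a crop and measure.

```bash
cat > h.py <<'E'
import numpy as np, cv2
from workcell import read_state, viewer, bot
from scipy.spatial.transform import Rotation as Ro
def ray(n,uv,z,scale=1.5625):
    c=viewer.camera_params(n); u,v=(np.array(uv,float)+.5)/scale-.5
    r=np.array([(u-c['cx'])/c['fx'],(v-c['cy'])/c['fy'],1]); R=c['R'];o=-R.T@c['t'];d=R.T@r
    return o+d*(z-o[2])/d[2]
def pw(uv,z,pose,scale=1.5625):
    c=viewer.camera_params('wrist'); H=c['hand_eye'];u,v=(np.array(uv,float)+.5)/scale-.5
    r=np.array([(u-c['cx'])/c['fx'],(v-c['cy'])/c['fy'],1]);R=Ro.from_rotvec(pose[1]).as_matrix()
    o=pose[0]+R@H[:3,3];d=R@H[:3,:3]@r
    return o+d*(z-o[2])/d[2]
def depth_pt(n,uv,d,scale=1.5625):
    c=viewer.camera_params(n);u,v=(np.array(uv,float)+.5)/scale-.5
    z=d[int(round(v)),int(round(u))]
    return c['R'].T@(np.array([(u-c['cx'])/c['fx']*z,(v-c['cy'])/c['fy']*z,z])-c['t'])
E
python3 - <<'E'
from h import *
p=cv2.imread('pics/top_raw.png');d=np.load('pics/top_d.npy')
np.set_printoptions(precision=4,suppress=True)
for nm,uv,z in [("tinA",(413,223),.026),("tinB",(419,397),.026),("green",(468,244),.026),("bar1",(361,280),.018),("bar2",(345,330),.018),("bar",(353,304),.018),
 ("lid1",(567,262),.01),("lid2",(669,351),.01),("lid3",(616,413),.01),("lid4",(513,322),.01),("handle",(598,334),.044),("h1",(579,317),.044),("h2",(619,351),.044),
 ("box1",(173,284),.045),("box2",(264,292),.045),("box3",(245,433),.045),("box4",(150,424),.045),("dv1",(164,374),.04),("dv2",(245,379),.04),
 ("botA",(425,316),.079),("botB",(334,396),.079),("jar",(242,183),.062),("glass",(308,204),.12),("cup",(482,179),.06),("cup2",(547,201),.06)]:
    print(nm,ray('top',uv,z),depth_pt('top',uv,d))
c=p[130:290,90:310]; cv2.imwrite('pics/crop1.png',cv2.resize(c,None,fx=3.6,fy=3.6,interpolation=cv2.INTER_CUBIC))
c=p[155:285,310:450]; cv2.imwrite('pics/crop2.png',cv2.resize(c,None,fx=4,fy=4,interpolation=cv2.INTER_CUBIC))
E
```

```text
tinA [ 0.7102 -0.0631  0.026 ] [ 0.708  -0.0627  0.0333]
tinB [ 0.4335 -0.0773  0.026 ] [ 0.4335 -0.0772  0.0272]
green [ 0.6781 -0.1517  0.026 ] [ 0.6771 -0.1513  0.0295]
bar1 [0.616  0.0175 0.018 ] [0.6148 0.0173 0.0234]
bar2 [0.5352 0.04   0.018 ] [0.5352 0.0399 0.0184]
bar [0.5769 0.0288 0.018 ] [0.5768 0.0288 0.0189]
lid1 [ 0.6572 -0.3149  0.01  ] [ 0.656  -0.3137  0.0146]
lid2 [ 0.5163 -0.4751  0.01  ] [ 0.5163 -0.475   0.0102]
lid3 [ 0.4169 -0.3865  0.01  ] [ 0.4167 -0.3853  0.0134]
lid4 [ 0.5563 -0.2261  0.01  ] [ 0.5561 -0.2258  0.0117]
handle [ 0.5356 -0.3513  0.044 ] [ 0.5352 -0.3504  0.047 ]
h1 [ 0.5614 -0.3224  0.044 ] [ 0.5619 -0.3233  0.041 ]
h2 [ 0.5101 -0.3831  0.044 ] [ 0.5142 -0.3946  0.0105]
box1 [0.5956 0.3047 0.045 ] [0.5956 0.3046 0.0452]
box2 [0.587  0.1651 0.045 ] [ 0.5962  0.1728 -0.002 ]
box3 [0.3735 0.181  0.045 ] [0.3735 0.1856 0.0191]
box4 [0.3835 0.3214 0.045 ] [0.3835 0.3212 0.0456]
dv1 [0.458  0.3085 0.04  ] [0.4595 0.314  0.0213]
dv2 [0.4535 0.1868 0.04  ] [0.4534 0.1865 0.0415]
botA [ 0.5507 -0.0811  0.079 ] [ 0.5504 -0.081   0.0809]
botB [0.4293 0.0496 0.079 ] [0.4291 0.0495 0.0811]
jar [0.7556 0.2062 0.062 ] [0.7548 0.2058 0.0641]
glass [0.7058 0.0961 0.12  ] [0.7348 0.1056 0.0316]
cup [ 0.7754 -0.1692  0.06  ] [ 0.793  -0.1761  0.0129]
cup2 [ 0.7424 -0.2719  0.06  ] [ 0.7585 -0.2833  0.0133]
```

View pics/crop1.png

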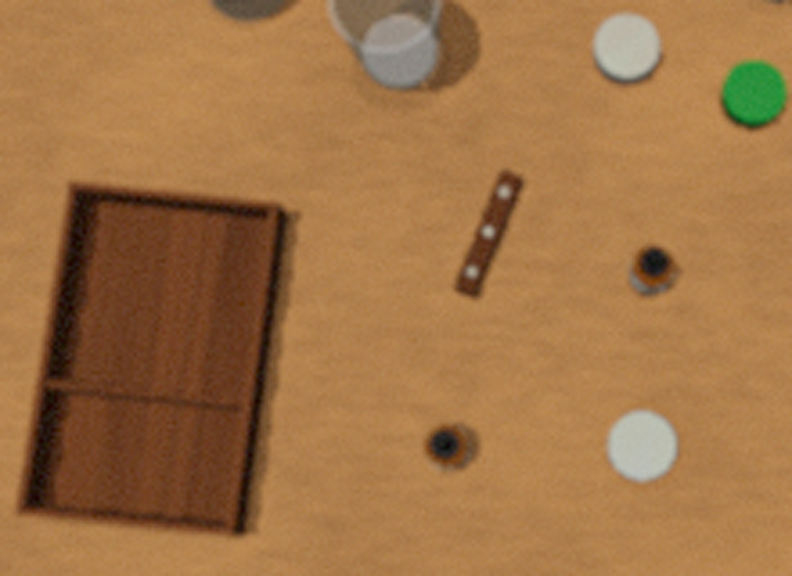

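The crop confirms white tins at (627,47) and (642,446); the green one at (754,93) is left alone. The sizes and heights check out: lid about 0.213 x 0.134 m, box about 0.213 x 0.140 m, and the bar centred in the reach. The first move turns the tool to the box's axis and goes over tin A.

```bash
cat >> h.py <<'E'
def psi():
    R=Ro.from_rotvec(read_state()['tcp_rot']).as_matrix(); return np.degrees(np.arctan2(R[1,1],R[0,1])),R
def to(x,y,z,ps=None):
    s=read_state();a,R=psi();d=R.T@(np.array([x,y,z])-s['tool_pos'])/.03
    print('t',round(s['time'],2),'pos',np.round(s['tool_pos'],4),'psi %.2f tilt %s'%(a,np.round(R[:2,2],4)),'units',np.round(d,2),'turn',None if ps is None else round((a-ps)/6,2),'w %.2f g %.1f'%(s['width'],s['grip_force']),'F',np.round(s['wrist_force'],1))
E
true
```

Emit:
jog_arm:
  increments:
    - [[0,0,0,0,0,1,1],[0,0,0,0,0,1,1],[0,0,0,0,0,1,1],[0,0,0,0,0,1,1],[0,0,0,0,0,1,1]]
  force: 40

```text
time: 0.52
tool_pos: [0.2306, 0.634, 0.3031]
tcp_rot: [1.335, 2.844, -0.002]
wrist_force: [0.1, -1.0, 0.5]
width: 1.0
grip_force: 0.0
```

Emit:
jog_arm:
  increments:
    - [[0,0,0,0,0,1,1],[0,0,0,0,0,1,1],[0,0,0,0,0,1,1],[0,0,0,0,0,1,1],[0,0,0,0,0,1,1]]

```text
time: 0.93
tool_pos: [0.2306, 0.634, 0.3031]
tcp_rot: [2.025, 2.401, -0.002]
wrist_force: [-0.4, -0.6, 0.2]
width: 0.997
grip_force: 0.0
```

Emit:
jog_arm:
  increments:
    - [[0,0,0,0,0,1,1],[0,0,0,0,0,1,1],[0,0,0,0,0,0.33,1],[0,0,0,0,0,0,1],[0,0,0,0,0,0,1]]

```text
time: 1.35
tool_pos: [0.2306, 0.6341, 0.3033]
tcp_rot: [2.295, 2.144, -0.001]
wrist_force: [0.5, -0.2, 0.2]
width: 0.997
grip_force: 0.0
```

Emit:
jog_arm:
  increments:
    - [[-0.88,0.7,0,0,0,0,1],[-0.88,0.7,0,0,0,0,1],[-0.88,0.7,0,0,0,0,1],[-0.88,0.7,0,0,0,0,1],[-0.88,0.7,0,0,0,0,1]]

```text
time: 1.77
tool_pos: [0.3268, 0.4941, 0.3037]
tcp_rot: [2.295, 2.145, -0.0]
wrist_force: [-0.2, 1.0, 0.4]
width: 0.998
grip_force: 0.0
```

Emit:
jog_arm:
  increments:
    - [[-0.88,0.7,0,0,0,0,1],[-0.88,0.7,0,0,0,0,1],[-0.88,0.7,0,0,0,0,1],[-0.88,0.7,0,0,0,0,1],[-0.88,0.7,0,0,0,0,1]]

```text
time: 2.18
tool_pos: [0.4225, 0.355, 0.3039]
tcp_rot: [-2.295, -2.145, -0.0]
wrist_force: [0.4, 0.6, -0.4]
width: 1.003
grip_force: 0.0
```

```bash
python3 -c "
from h import *
to(.708,-.063,.3,-4)
s=read_state()
p,d=viewer.read_camera('wrist');cv2.imwrite('pics/w1.png',cv2.resize(p,(800,600),interpolation=cv2.INTER_CUBIC));np.savez('pics/w1',s['tool_pos'],s['tcp_rot'])"
```

```text
t 2.18 pos [0.4225 0.355  0.3039] psi -3.88 tilt [0.0001 0.0001] units [-13.26  10.44   0.13] turn 0.02 w 1.00 g 0.0 F [ 0.4  0.6 -0.4]
```

Emit:
jog_arm:
  increments:
    - [[-0.88,0.7,0,0,0,0,1],[-0.88,0.7,0,0,0,0,1],[-0.88,0.7,0,0,0,0,1],[-0.88,0.7,0,0,0,0,1],[-0.88,0.7,0,0,0,0,1]]

```text
time: 2.65
tool_pos: [0.5181, 0.2163, 0.3039]
tcp_rot: [2.295, 2.145, 0.0]
wrist_force: [0.1, 0.5, -0.2]
width: 1.003
grip_force: 0.0
```

Emit:
jog_arm:
  increments:
    - [[-0.88,0.7,0,0,0,0,1],[-0.88,0.7,0,0,0,0,1],[-0.88,0.7,0,0,0,0,1],[-0.88,0.7,0,0,0,0,1],[-0.88,0.7,0,0,0,0,1]]

```text
time: 3.07
tool_pos: [0.6138, 0.0772, 0.3038]
tcp_rot: [-2.296, -2.144, 0.0]
wrist_force: [0.2, 0.5, 0.3]
width: 1.004
grip_force: 0.0
```

Emit:
jog_arm:
  increments:
    - [[-0.88,0.68,0,0,0,0,1],[-0.88,0.68,0,0,0,0,1],[-0.88,0.68,0,0,0,0,1],[0,0,0,0,0,0,1],[0,0,0,0,0,0,1]]

```text
time: 3.48
tool_pos: [0.6693, -0.0062, 0.3032]
tcp_rot: [-2.299, -2.141, 0.001]
wrist_force: [0.1, 0.6, 0.3]
width: 0.999
grip_force: 0.0
```

```bash
python3 -c "
from h import *
to(.71,-.063,.3,-4)
s=read_state()
p,d=viewer.read_camera('wrist');q=cv2.imread('pics/w1.png');w=cv2.resize(p,(800,600),interpolation=cv2.INTER_CUBIC);cv2.imwrite('pics/w2.png',w);np.savez('pics/w2',s['tool_pos'],s['tcp_rot'])
cv2.imwrite('pics/w12.png',np.hstack([cv2.resize(q,(400,300)),cv2.resize(w,(400,300))]))"
```

```text
t 3.48 pos [ 0.6693 -0.0062  0.3032] psi -4.08 tilt [-0.0009  0.0002] units [-1.79  1.49  0.1 ] turn -0.01 w 1.00 g 0.0 F [0.1 0.6 0.3]
```

View pics/w12.png

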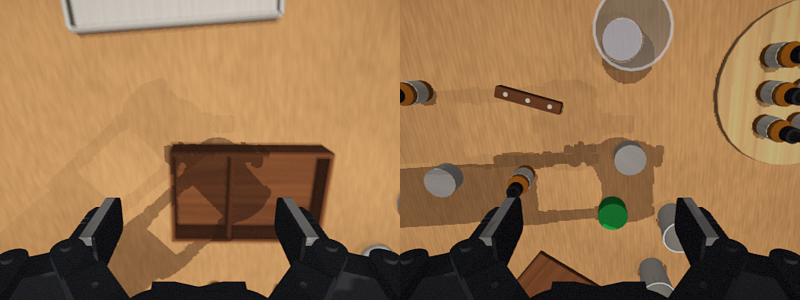

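The right picture shows tin A at (630,158), tin B at (443,180), the bar from (497,93) to (561,106), and green at (612,213). The left one shows the box rim and divider. I'll measure from the wrist view.

```bash
python3 -c "
from h import *
np.set_printoptions(precision=4,suppress=True)
f=np.load('pics/w2.npz');P=(f['arr_0'],f['arr_1'])
for n,uv,z in [('A',(230,157),.026),('B',(42,179),.026),('b0',(96,90),.018),('b1',(161,107),.018),('bar',(129,100),.018)]: print(n,pw(uv,z,P,.78125))
f=np.load('pics/w1.npz');P=(f['arr_0'],f['arr_1'])
for uv in [(170,145),(333,152),(319,240),(172,241)]: print(pw(uv,.045,P,.78125))
to(.71,-.063,.3,-4)
cv2.imwrite('pics/w1c.png',cv2.imread('pics/w1.png')[260:520,310:700])
"
```

```text
A [ 0.7104 -0.0571  0.026 ]
B [ 0.4393 -0.0719  0.026 ]
b0 [0.5377 0.0465 0.018 ]
b1 [0.6209 0.0181 0.018 ]
bar [0.5793 0.0304 0.018 ]
[0.3845 0.3329 0.045 ]
[0.5977 0.3089 0.045 ]
[0.5895 0.1716 0.045 ]
[0.3725 0.1844 0.045 ]
t 3.53 pos [ 0.6687 -0.005   0.3033] psi -4.01 tilt [-0.0012  0.0006] units [-1.83  1.51  0.11] turn -0.0 w 1.00 g 0.0 F [ 0.1  0.6 -0.6]
```

View pics/w1c.png

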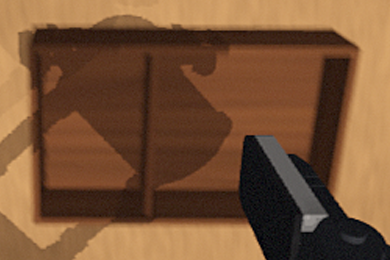

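Emit:
jog_arm:
  increments:
    - [[-0.87,0.75,0,0,0,0,1],[-0.87,0.75,0,0,0,0,1],[0,0,0.7,0,0,0,1],[0,0,0.9,0,0,0,1],[0,0,0.9,0,0,0,1]]

```text
time: 3.95
tool_pos: [0.7105, -0.0588, 0.2294]
tcp_rot: [2.295, 2.144, 0.003]
wrist_force: [-0.5, 0.1, -1.1]
width: 1.002
grip_force: 0.0
```

Emit:
jog_arm:
  increments:
    - [[0,0,0.9,0,0,0,1],[0,0,0.6,0,0,0,1],[0,0,0,0,0,0,1],[0,0,0,0,0,0,1],[0,0,0,0,0,0,1]]

```text
time: 4.37
tool_pos: [0.7106, -0.0589, 0.1856]
tcp_rot: [2.294, 2.144, 0.002]
wrist_force: [0.0, -0.5, 0.4]
width: 1.0
grip_force: 0.0
```

```bash
python3 -c "
from h import *
s=read_state()
p,d=viewer.read_camera('wrist');w=cv2.resize(p,(800,600),interpolation=cv2.INTER_CUBIC);cv2.imwrite('pics/w3.png',w)
np.set_printoptions(precision=4,suppress=True)
hsv=cv2.cvtColor(w,cv2.COLOR_BGR2HSV)
m=((hsv[...,1]<45)&(hsv[...,2]>110)).astype(np.uint8)
n,l,st,c=cv2.connectedComponentsWithStats(m)
for i in range(1,n):
  if st[i,4]>900: print(st[i],c[i],pw(c[i],.026,(s['tool_pos'],s['tcp_rot'])))
to(.71,-.060,.077,-4)
"
```

```text
[ 346  263   99   93 7144] [395.0342 308.7931] [ 0.7104 -0.061   0.026 ]
[ 494  499   86   90 2810] [545.7836 533.7964] [ 0.7823 -0.1943  0.026 ]
t 4.42 pos [ 0.7112 -0.0592  0.1864] psi -3.90 tilt [ 0.0036 -0.0003] units [-0.03 -0.05  3.65] turn 0.02 w 1.00 g 0.0 F [-0.4  0.4 -0.3]
```

Emit:
jog_arm:
  increments:
    - [[-0.03,0,0.9,0,0,0,1],[0,0,0.9,0,0,0,1],[0,0,0.9,0,0,0,1],[0,0,0.6,0,0,0,1],[0,0,0.3,0,0,0,1]]

```text
time: 4.83
tool_pos: [0.7095, -0.0605, 0.0749]
tcp_rot: [-2.296, -2.143, 0.001]
wrist_force: [0.0, 0.6, -0.9]
width: 1.001
grip_force: 0.0
```

Emit:
jog_arm:
  increments:
    - [[0,0,0,0,0,0,-1],[0,0,0,0,0,0,-1],[0,0,0,0,0,0,-1],[0,0,0,0,0,0,-1],[0,0,0,0,0,0,-1]]
  force: 40

```text
time: 5.25
tool_pos: [0.712, -0.0609, 0.079]
tcp_rot: [2.294, 2.141, 0.005]
wrist_force: [-0.3, 0.5, 5.5]
width: 0.505
grip_force: 41.1
```

Emit:
jog_arm:
  increments:
    - [[0,0,0,0,0,0,-1],[0,0,0,0,0,0,-1],[0,0,0,0,0,0,-1],[0,0,0,0,0,0,-1],[0,0,0,0,0,0,-1]]

```text
time: 5.67
tool_pos: [0.712, -0.0609, 0.0791]
tcp_rot: [2.294, 2.141, 0.005]
wrist_force: [0.7, -1.2, 6.4]
width: 0.51
grip_force: 41.2
```

```bash
python3 -c "
from h import *
to(.71,-.060,.077,-4)
"
```

```text
t 5.67 pos [ 0.712  -0.0609  0.0791] psi -3.96 tilt [ 0.0051 -0.0006] units [ 0.03 -0.07  0.07] turn 0.01 w 0.51 g 41.2 F [ 0.7 -1.2  6.4]
```

Tin A is held. The fingertips touched the table when they closed because they swing lower, so I'll stay higher next time. Lifting and carrying to the box.

Emit:
jog_arm:
  increments:
    - [[0,0,-0.5,0,0,0,-1],[0,0,-0.9,0,0,0,-1],[0,0,-1,0,0,0,-1],[0,0,-1,0,0,0,-1],[0,0,-1,0,0,0,-1]]

```text
time: 6.08
tool_pos: [0.7096, -0.0607, 0.2101]
tcp_rot: [-2.297, -2.143, 0.0]
wrist_force: [-0.2, 0.3, 0.1]
width: 0.508
grip_force: 40.9
```

Emit:
jog_arm:
  increments:
    - [[0,0,-1,0,0,0,-1],[0.45,-0.29,-0.4,0,0,0,-1],[0.9,-0.57,0,0,0,0,-1],[0.9,-0.57,0,0,0,0,-1],[0.9,-0.57,0,0,0,0,-1]]

```text
time: 6.5
tool_pos: [0.6552, 0.039, 0.2503]
tcp_rot: [-2.298, -2.142, -0.001]
wrist_force: [0.1, 0.6, -0.8]
width: 0.511
grip_force: 40.9
```

Emit:
jog_arm:
  increments:
    - [[0.9,-0.57,0,0,0,0,-1],[0.9,-0.57,0,0,0,0,-1],[0.9,-0.57,0,0,0,0,-1],[0.9,-0.57,0,0,0,0,-1],[0.9,-0.57,0,0,0,0,-1]]

```text
time: 6.92
tool_pos: [0.5784, 0.18, 0.2496]
tcp_rot: [-2.296, -2.143, 0.001]
wrist_force: [0.5, 0.3, -0.6]
width: 0.505
grip_force: 40.9
```

Emit:
jog_arm:
  increments:
    - [[0.9,-0.57,0,0,0,0,-1],[0.9,-0.57,0,0,0,0,-1],[0.6,-0.4,0,0,0,0,-1],[0.3,-0.3,0,0,0,0,-1],[0,0,0,0,0,0,-1]]

```text
time: 7.33
tool_pos: [0.5286, 0.2649, 0.2496]
tcp_rot: [-2.293, -2.146, 0.002]
wrist_force: [0.3, 0.0, -1.1]
width: 0.503
grip_force: 40.9
```

```bash
python3 -c "
from h import *
to(.528,.275,.087,-4)
"
```

```text
t 7.33 pos [0.5286 0.2649 0.2496] psi -3.78 tilt [-0.0017  0.0002] units [ 0.34 -0.03  5.42] turn 0.04 w 0.50 g 40.9 F [ 0.3  0.  -1.1]
```

Emit:
jog_arm:
  increments:
    - [[0.34,0,0.4,0,0,0.04,-1],[0,0,1,0,0,0,-1],[0,0,1,0,0,0,-1],[0,0,1,0,0,0,-1],[0,0,1,0,0,0,-1]]

```text
time: 7.75
tool_pos: [0.5323, 0.2722, 0.1158]
tcp_rot: [2.303, 2.136, 0.0]
wrist_force: [0.1, 0.0, -1.6]
width: 0.504
grip_force: 40.9
```

Emit:
jog_arm:
  increments:
    - [[0,0,0.6,0,0,0,-1],[0,0,0.3,0,0,0,-1],[0,0,0.1,0,0,0,-1],[0,0,0,0,0,0,-1],[0,0,0,0,0,0,-1]]

```text
time: 8.17
tool_pos: [0.5331, 0.2732, 0.0889]
tcp_rot: [2.302, 2.137, 0.003]
wrist_force: [0.7, 0.1, -1.2]
width: 0.51
grip_force: 40.9
```

```bash
python3 -c "
from h import *
to(.528,.275,.086,-4)
"
```

```text
t 8.17 pos [0.5331 0.2732 0.0889] psi -4.24 tilt [0.0019 0.0008] units [ 0.05 -0.18  0.1 ] turn -0.04 w 0.51 g 40.9 F [ 0.7  0.1 -1.2]
```

Emit:
jog_arm:
  increments:
    - [[0,-0.15,0.1,0,0,0,-1],[0,0,0.05,0,0,0,-1],[0,0,0,0,0,0,0.3],[0,0,0,0,0,0,0.4],[0,0,0,0,0,0,0.4]]

```text
time: 8.58
tool_pos: [0.5277, 0.2736, 0.084]
tcp_rot: [2.301, 2.138, 0.002]
wrist_force: [-0.0, -0.2, 0.3]
width: 0.701
grip_force: 0.0
```

Emit:
jog_arm:
  increments:
    - [[0,0,0,0,0,0,0.4],[0,0,-0.5,0,0,0,0.4],[0,0,-1,0,0,0,0.4],[0,0,-1,0,0,0,0.4],[0,0,-1,0,0,0,1]]

```text
time: 9.0
tool_pos: [0.527, 0.2732, 0.1891]
tcp_rot: [-2.301, -2.138, 0.002]
wrist_force: [-0.0, 0.1, 0.3]
width: 0.822
grip_force: 0.0
```

```bash
python3 -c "
from h import *
to(.435,-.074,.2,-4)
"
```

```text
t 9.0 pos [0.527  0.2732 0.1891] psi -4.20 tilt [-0.0011 -0.0006] units [-11.77  -2.21  -0.35] turn -0.03 w 0.82 g 0.0 F [-0.   0.1  0.3]
```

Emit:
jog_arm:
  increments:
    - [[-0.45,-0.08,-0.7,0,0,0,1],[-0.9,-0.17,0,0,0,0,1],[-0.9,-0.17,0,0,0,0,1],[-0.9,-0.17,0,0,0,0,1],[-0.9,-0.17,0,0,0,0,1]]

```text
time: 9.42
tool_pos: [0.4955, 0.153, 0.2099]
tcp_rot: [2.3, 2.139, 0.001]
wrist_force: [1.0, -0.0, 0.1]
width: 1.002
grip_force: 0.0
```

Emit:
jog_arm:
  increments:
    - [[-0.9,-0.17,0,0,0,0,1],[-0.9,-0.17,0,0,0,0,1],[-0.9,-0.17,0,0,0,0,1],[-0.9,-0.17,0,0,0,0,1],[-0.9,-0.17,0,0,0,0,1]]

```text
time: 9.83
tool_pos: [0.46, 0.02, 0.2097]
tcp_rot: [2.301, 2.138, 0.001]
wrist_force: [-0.1, 0.2, 0.3]
width: 0.997
grip_force: 0.0
```

Emit:
jog_arm:
  increments:
    - [[-0.9,-0.17,0,0,0,0,1],[-0.9,-0.17,0,0,0,0,1],[-0.9,-0.17,0,0,0,0,1],[-0.5,-0.1,0,0,0,0,1],[0,0,0,0,0,0,1]]

```text
time: 10.25
tool_pos: [0.4345, -0.0755, 0.2096]
tcp_rot: [2.304, 2.134, -0.001]
wrist_force: [0.1, -0.2, -0.0]
width: 0.999
grip_force: 0.0
```

Emit:
jog_arm:
  increments:
    - [[0,0,0,0,0,0,1],[0,0,0,0,0,0,1],[0,0,0,0,0,0,1],[0,0,0,0,0,0,1],[0,0,0,0,0,0,1]]

```text
time: 10.67
tool_pos: [0.4354, -0.0725, 0.2094]
tcp_rot: [-2.3, -2.14, -0.0]
wrist_force: [-0.6, -0.9, 0.0]
width: 0.994
grip_force: 0.0
```

```bash
python3 -c "
from h import *
s=read_state()
p,d=viewer.read_camera('wrist');w=cv2.resize(p,(800,600),interpolation=cv2.INTER_CUBIC);cv2.imwrite('pics/w4.png',w)
np.set_printoptions(precision=4,suppress=True)
hsv=cv2.cvtColor(w,cv2.COLOR_BGR2HSV)
m=((hsv[...,1]<45)&(hsv[...,2]>110)).astype(np.uint8)
n,l,st,c=cv2.connectedComponentsWithStats(m)
for i in range(1,n):
  if st[i,4]>900: print(st[i],c[i],pw(c[i],.026,(s['tool_pos'],s['tcp_rot'])))
to(.435,-.074,.082,-4)
"
```

```text
[ 350  254   90   86 6005] [394.7534 296.4648] [ 0.4345 -0.0764  0.026 ]
t 10.72 pos [ 0.4354 -0.0726  0.2094] psi -4.13 tilt [-0.      0.0001] units [-0.05 -0.01  4.25] turn -0.02 w 1.00 g 0.0 F [-0.5 -0.9 -0.4]
```

Emit:
jog_arm:
  increments:
    - [[-0.12,0,0.8,0,0,0,1],[0,0,0.9,0,0,0,1],[0,0,0.9,0,0,0,1],[0,0,0.9,0,0,0,1],[0,0,0.7,0,0,0,1]]

```text
time: 11.13
tool_pos: [0.4342, -0.0763, 0.0816]
tcp_rot: [-2.3, -2.139, 0.001]
wrist_force: [0.4, -1.0, -0.9]
width: 1.0
grip_force: 0.0
```

Emit:
jog_arm:
  increments:
    - [[0,0,0,0,0,0,1],[0,0,0,0,0,0,-1],[0,0,0,0,0,0,-1],[0,0,0,0,0,0,-1],[0,0,0,0,0,0,-1]]

```text
time: 11.55
tool_pos: [0.4365, -0.0772, 0.0855]
tcp_rot: [2.299, 2.137, 0.003]
wrist_force: [-0.8, 0.5, 4.0]
width: 0.504
grip_force: 40.0
```

Emit:
jog_arm:
  increments:
    - [[0,0,0,0,0,0,-1],[0,0,0,0,0,0,-1],[0,0,0,0,0,0,-1],[0,0,0,0,0,0,-1],[0,0,0,0,0,0,-1]]

```text
time: 11.97
tool_pos: [0.4364, -0.0772, 0.0855]
tcp_rot: [2.299, 2.136, 0.003]
wrist_force: [-0.7, -0.7, 5.2]
width: 0.504
grip_force: 40.0
```

Emit:
jog_arm:
  increments:
    - [[0,0,-0.5,0,0,0,-1],[0,0,-0.9,0,0,0,-1],[0,0,-1,0,0,0,-1],[0,0,-1,0,0,0,-1],[0,0,-1,0,0,0,-1]]

```text
time: 12.38
tool_pos: [0.4349, -0.0769, 0.2178]
tcp_rot: [2.3, 2.137, 0.002]
wrist_force: [1.2, -1.1, -1.6]
width: 0.501
grip_force: 41.0
```

```bash
python3 -c "
from h import *
to(.524,.209,.22,-4)
"
```

```text
t 12.38 pos [ 0.4349 -0.0769  0.2178] psi -4.20 tilt [ 0.0017 -0.0004] units [ 9.72  2.26 -0.07] turn -0.03 w 0.50 g 41.0 F [ 1.2 -1.1 -1.6]
```

Emit:
jog_arm:
  increments:
    - [[0.5,0.1,0,0,0,0,-1],[0.9,0.21,0,0,0,0,-1],[0.9,0.21,0,0,0,0,-1],[0.9,0.21,0,0,0,0,-1],[0.9,0.21,0,0,0,0,-1]]

```text
time: 12.8
tool_pos: [0.4726, 0.0448, 0.2169]
tcp_rot: [2.301, 2.136, 0.003]
wrist_force: [0.7, 0.4, -0.6]
width: 0.503
grip_force: 41.2
```

Emit:
jog_arm:
  increments:
    - [[0.9,0.21,0,0,0,0,-1],[0.9,0.21,0,0,0,0,-1],[0.9,0.21,0,0,0,0,-1],[0.9,0.21,0,0,0,0,-1],[0.9,0.21,0,0,0,0,-1]]

```text
time: 13.22
tool_pos: [0.5139, 0.1776, 0.2167]
tcp_rot: [2.3, 2.138, 0.003]
wrist_force: [-0.0, -0.8, -0.5]
width: 0.508
grip_force: 41.2
```

Emit:
jog_arm:
  increments:
    - [[0.8,0.2,0,0,0,0,-1],[0.3,0.06,0,0,0,0,-1],[0,0,0,0,0,0,-1],[0,0,0,0,0,0,-1],[0,0,0,0,0,0,-1]]

```text
time: 13.63
tool_pos: [0.5231, 0.2074, 0.2155]
tcp_rot: [2.302, 2.138, -0.001]
wrist_force: [-0.3, -0.4, -1.1]
width: 0.5
grip_force: 41.2
```

```bash
python3 -c "
from h import *
to(.524,.208,.092,-4)
"
```

```text
t 13.63 pos [0.5231 0.2074 0.2155] psi -4.22 tilt [-0.0004 -0.0008] units [0.03 0.03 4.12] turn -0.04 w 0.50 g 41.2 F [-0.3 -0.4 -1.1]
```

Emit:
jog_arm:
  increments:
    - [[0,0,0.7,0,0,0,-1],[0,0,1,0,0,0,-1],[0,0,1,0,0,0,-1],[0,0,0.9,0,0,0,-1],[0,0,0.5,0,0,0,-1]]

```text
time: 14.05
tool_pos: [0.5211, 0.206, 0.0894]
tcp_rot: [-2.302, -2.135, 0.008]
wrist_force: [-15.7, 0.4, 32.1]
width: 0.5
grip_force: 45.2
```

Emit:
jog_arm:
  increments:
    - [[0,0,0,0,0,0,-1],[0,0,0,0,0,0,0.3],[0,0,0,0,0,0,0.4],[0,0,0,0,0,0,0.4],[0,0,0,0,0,0,0.4]]

```text
time: 14.47
tool_pos: [0.5244, 0.2083, 0.0938]
tcp_rot: [2.301, 2.137, 0.003]
wrist_force: [0.6, -0.2, 0.6]
width: 0.702
grip_force: 0.0
```

Emit:
jog_arm:
  increments:
    - [[0,0,-0.5,0,0,0,0.4],[0,0,-1,0,0,0,0.4],[0,0,-1,0,0,0,0.4],[0,0,-1,0,0,0,0.4],[0,0,-1,0,0,0,0]]

```text
time: 14.88
tool_pos: [0.5235, 0.2084, 0.2296]
tcp_rot: [2.301, 2.138, 0.002]
wrist_force: [0.1, 0.7, -0.4]
width: 0.572
grip_force: 0.0
```

```bash
python3 -c "
from h import *
to(.577,.029,.22,74.4)
"
```

```text
t 14.88 pos [0.5235 0.2084 0.2296] psi -4.20 tilt [0.0011 0.0004] units [-5.83  2.22  0.32] turn -13.1 w 0.57 g 0.0 F [ 0.1  0.7 -0.4]
```

Emit:
jog_arm:
  increments:
    - [[-0.83,0.32,0,0,0,-1,0],[-0.83,0.4,0,0,0,-1,0],[-0.83,0.48,0,0,0,-1,0],[-0.8,0.55,0,0,0,-1,0.2],[-0.7,0.6,0,0,0,-1,0.2]]

```text
time: 15.3
tool_pos: [0.608, 0.1009, 0.2287]
tcp_rot: [1.662, 2.664, 0.001]
wrist_force: [0.1, 1.5, 0.5]
width: 0.601
grip_force: 0.0
```

Emit:
jog_arm:
  increments:
    - [[0,0,0,0,0,-1,0.2],[0,0,0,0,0,-1,0.2],[0,0,0,0,0,-1,0.2],[0,0,0,0,0,-1,0.2],[0,0,0,0,0,-1,0.2]]

```text
time: 15.72
tool_pos: [0.6078, 0.1025, 0.2282]
tcp_rot: [0.916, 3.004, 0.001]
wrist_force: [-0.5, 0.5, -0.6]
width: 0.6
grip_force: 0.0
```

Emit:
jog_arm:
  increments:
    - [[0,0,0,0,0,-1,0.2],[0,0,0,0,0,-1,0.2],[0,0,0,0,0,-0.7,0.2],[0,0,0,0,0,0,0.2],[0,0,0,0,0,0,0.2]]

```text
time: 16.13
tool_pos: [0.6077, 0.1026, 0.2281]
tcp_rot: [0.495, 3.101, 0.0]
wrist_force: [-0.5, 0.9, 1.3]
width: 0.601
grip_force: 0.0
```

```bash
python3 -c "
from h import *
to(.577,.029,.22,74.4)
"
```

```text
t 16.13 pos [0.6077 0.1026 0.2281] psi 71.88 tilt [0.001  0.0001] units [ 0.21 -2.65  0.27] turn -0.42 w 0.60 g 0.0 F [-0.5  0.9  1.3]
```

Emit:
jog_arm:
  increments:
    - [[0.1,-0.8,0,0,0,0,0.2],[0.1,-0.85,0,0,0,0,0.2],[0,-0.7,0,0,0,0,0.2],[0,-0.3,0,0,0,0,0.2],[0,0,0,0,0,0,0.2]]

```text
time: 16.55
tool_pos: [0.5769, 0.0274, 0.2277]
tcp_rot: [0.497, 3.102, -0.0]
wrist_force: [0.1, 0.9, 0.4]
width: 0.601
grip_force: 0.0
```

Emit:
jog_arm:
  increments:
    - [[0,0,0,0,0,0,0.2],[0,0,0,0,0,0,0.2],[0,0,0,0,0,0,0.2],[0,0,0,0,0,0,0.2],[0,0,0,0,0,0,0.2]]

```text
time: 16.97
tool_pos: [0.5775, 0.0296, 0.2273]
tcp_rot: [-0.49, -3.103, -0.0]
wrist_force: [0.1, 0.4, -0.7]
width: 0.599
grip_force: 0.0
```

```bash
python3 -c "
from h import *
np.set_printoptions(precision=4,suppress=True)
s=read_state();to(.577,.029,.09,74.4)
p,d=viewer.read_camera('wrist');w=cv2.resize(p,(800,600),interpolation=cv2.INTER_CUBIC);cv2.imwrite('pics/w5.png',w);np.savez('pics/w5',s['tool_pos'],s['tcp_rot'])
p,d=viewer.read_camera('top');w2=cv2.resize(p,(800,600),interpolation=cv2.INTER_CUBIC);cv2.imwrite('pics/w6.png',np.hstack([cv2.resize(w,(400,300)),w2[200:500,50:450]]))
"
```

```text
t 16.97 pos [0.5775 0.0296 0.2273] psi 72.04 tilt [-0.      0.0001] units [ 0.01 -0.02  4.58] turn -0.39 w 0.60 g 0.0 F [ 0.1  0.4 -0.7]
```

View pics/w6.png

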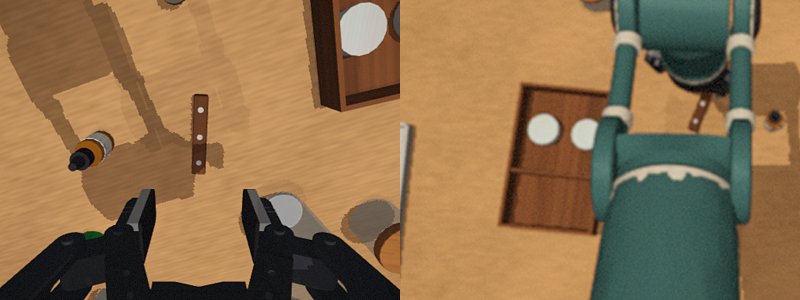

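The wrist view shows the bar's dots at (200,110), (200,137) and (199,163), aligned with the tool to about 2°. The top view shows both tins lying in the wide compartment at (543,129) and (585,134).

```bash
python3 -c "
from h import *
np.set_printoptions(precision=4,suppress=True)
f=np.load('pics/w5.npz');P=(f['arr_0'],f['arr_1'])
a,b,c=[pw(u,.018,P,.78125) for u in [(200.5,110),(199.7,137),(198.8,163)]];print(a,b,c,np.degrees(np.arctan2(*(c-a)[[1,0]])))
to(b[0],b[1],.09,np.degrees(np.arctan2(*(c-a)[[1,0]]))+90)
"
```

```text
[0.5498 0.0407 0.018 ] [0.5779 0.0307 0.018 ] [0.6067 0.0204 0.018 ] -19.615852768366775
t 17.07 pos [0.5774 0.0293 0.2273] psi 72.03 tilt [-0.0002  0.0001] units [-0.    0.05  4.58] turn 0.27 w 0.60 g 0.0 F [ 1.1  0.5 -0.1]
```

Emit:
jog_arm:
  increments:
    - [[0,0.04,0.8,0,0,0.1,0],[0,0,1,0,0,0,0],[0,0,1,0,0,0,0],[0,0,1,0,0,0,0],[0,0,0.8,0,0,0,0]]

```text
time: 17.48
tool_pos: [0.5767, 0.0302, 0.0872]
tcp_rot: [-0.507, -3.099, 0.0]
wrist_force: [-1.0, -0.1, -0.5]
width: 0.5
grip_force: 0.0
```

Emit:
jog_arm:
  increments:
    - [[0,0,0.35,0,0,0,0],[0,0,0,0,0,0,0],[0,0,0,0,0,0,-1],[0,0,0,0,0,0,-1],[0,0,0,0,0,0,-1]]
  force: 35

```text
time: 17.9
tool_pos: [0.5795, 0.03, 0.0812]
tcp_rot: [0.507, 3.096, 0.001]
wrist_force: [-0.4, -0.7, -0.4]
width: 0.175
grip_force: 36.5
```

Emit:
jog_arm:
  increments:
    - [[0,0,0,0,0,0,-1],[0,0,0,0,0,0,-1],[0,0,0,0,0,0,-1],[0,0,0,0,0,0,-1],[0,0,0,0,0,0,-1]]

```text
time: 18.32
tool_pos: [0.5792, 0.03, 0.081]
tcp_rot: [0.507, 3.097, 0.001]
wrist_force: [-0.1, 0.6, 6.4]
width: 0.176
grip_force: 37.3
```

Emit:
jog_arm:
  increments:
    - [[0,0,-0.5,0,0,0,-1],[0,0,-0.9,0,0,0,-1],[0,0,-1,0,0,0,-1],[0,0,-1,0,0,0,-1],[0,0,-1,0,0,0,-1]]

```text
time: 18.73
tool_pos: [0.5771, 0.03, 0.2123]
tcp_rot: [-0.508, -3.1, 0.0]
wrist_force: [1.0, -0.2, 0.0]
width: 0.173
grip_force: 36.5
```

```bash
python3 -c "
from h import *
to(.419,.2495,.22,-4)
"
```

```text
t 18.73 pos [0.5771 0.03   0.2123] psi 71.39 tilt [-0.0004  0.    ] units [ 7.33  5.25 -0.26] turn 12.57 w 0.17 g 36.5 F [ 1.  -0.2  0. ]
```

Emit:
jog_arm:
  increments:
    - [[0.4,0.3,-0.3,0,0,0,-1],[0.8,0.6,0,0,0,0,-1],[0.8,0.6,0,0,0,0,-1],[0.9,0.6,0,0,0,0,-1],[0.9,0.6,0,0,0,0,-1]]

```text
time: 19.15
tool_pos: [0.4937, 0.1442, 0.2194]
tcp_rot: [-0.509, -3.099, -0.0]
wrist_force: [-0.1, -1.0, 0.5]
width: 0.174
grip_force: 36.5
```

Emit:
jog_arm:
  increments:
    - [[0.9,0.65,0,0,0,0,-1],[0.9,0.65,0,0,0,0,-1],[0.9,0.65,0,0,0,0,-1],[0.8,0.6,0,0,0,0,-1],[0,0,0,0,0,1,-1]]

```text
time: 19.57
tool_pos: [0.4164, 0.2524, 0.2191]
tcp_rot: [-0.664, -3.068, -0.001]
wrist_force: [-0.4, -1.3, -0.0]
width: 0.169
grip_force: 36.5
```

Emit:
jog_arm:
  increments:
    - [[0,0,0,0,0,1,-1],[0,0,0,0,0,1,-1],[0,0,0,0,0,1,-1],[0,0,0,0,0,1,-1],[0,0,0,0,0,1,-1]]

```text
time: 19.98
tool_pos: [0.4191, 0.2492, 0.2192]
tcp_rot: [-1.447, -2.787, 0.001]
wrist_force: [-0.2, -0.4, -0.6]
width: 0.174
grip_force: 36.5
```

Emit:
jog_arm:
  increments:
    - [[0,0,0,0,0,1,-1],[0,0,0,0,0,1,-1],[0,0,0,0,0,1,-1],[0,0,0,0,0,1,-1],[0,0,0,0,0,1,-1]]

```text
time: 20.4
tool_pos: [0.4192, 0.2491, 0.2191]
tcp_rot: [-2.12, -2.318, 0.002]
wrist_force: [-0.1, -1.0, -0.0]
width: 0.178
grip_force: 36.5
```

Emit:
jog_arm:
  increments:
    - [[0,0,0,0,0,1,-1],[0,0,0,0,0,0.5,-1],[0,0,0,0,0,0,-1],[0,0,0,0,0,0,-1],[0,0,0,0,0,0,-1]]

```text
time: 20.82
tool_pos: [0.4198, 0.2491, 0.2195]
tcp_rot: [-2.288, -2.152, 0.001]
wrist_force: [-0.3, 0.7, -0.4]
width: 0.175
grip_force: 36.5
```

```bash
python3 -c "
from h import *
to(.419,.251,.088,-4)
"
```

```text
t 20.82 pos [0.4198 0.2491 0.2195] psi -3.51 tilt [-0.0006 -0.0002] units [ 0.06 -0.03  4.38] turn 0.08 w 0.17 g 36.5 F [-0.3  0.7 -0.4]
```

Emit:
jog_arm:
  increments:
    - [[0,0,0.7,0,0,0,-1],[0,0,1,0,0,0,-1],[0,0,1,0,0,0,-1],[0,0,0.8,0,0,0,-1],[0,0,0.5,0,0,0,-1]]

```text
time: 21.23
tool_pos: [0.4185, 0.2483, 0.097]
tcp_rot: [-2.288, -2.151, 0.006]
wrist_force: [-0.2, -0.9, -0.6]
width: 0.176
grip_force: 36.5
```

Emit:
jog_arm:
  increments:
    - [[0,0,0.25,0,0,0,-1],[0,0,0.08,0,0,0,-1],[0,0,0,0,0,0,-1],[0,0,0,0,0,0,-0.2],[0,0,0,0,0,0,-0.2]]

```text
time: 21.65
tool_pos: [0.4214, 0.2497, 0.0914]
tcp_rot: [2.289, 2.15, 0.004]
wrist_force: [0.3, 0.2, -0.4]
width: 0.4
grip_force: 0.0
```

Emit:
jog_arm:
  increments:
    - [[0,0,0,0,0,0,-0.2],[0,0,-0.5,0,0,0,-0.2],[0,0,-1,0,0,0,-0.2],[0,0,-1,0,0,0,-0.2],[0,0,-1,0,0,0,-0.2]]

```text
time: 22.07
tool_pos: [0.4202, 0.249, 0.1967]
tcp_rot: [2.29, 2.15, 0.001]
wrist_force: [0.7, 1.4, -0.8]
width: 0.398
grip_force: 0.0
```

Emit:
jog_arm:
  increments:
    - [[0,0,-1,0,0,0,-0.2],[0,0,-1,0,0,0,0],[0,0,-0.5,0,0,0,0],[0,0,0,0,0,0,0],[0,0,0,0,0,0,0]]

```text
time: 22.48
tool_pos: [0.421, 0.2495, 0.2719]
tcp_rot: [2.289, 2.15, 0.006]
wrist_force: [0.8, -0.6, 0.2]
width: 0.5
grip_force: 0.0
```

```bash
python3 -c "
from h import *
to(.5365,-.351,.25,-41.2)
"
```

```text
t 22.48 pos [0.421  0.2495 0.2719] psi -3.60 tilt [0.0037 0.002 ] units [-19.74   5.1    0.7 ] turn 6.27 w 0.50 g 0.0 F [ 0.8 -0.6  0.2]
```

Emit:
jog_arm:
  increments:
    - [[-0.4,0.7,-0.5,0,0,0,0],[-0.4,0.9,-0.5,0,0,0,0],[0,0.5,0,0,0,0,0],[0,0,0,0,0,0,0],[0,0,0,0,0,0,0]]

```text
time: 22.9
tool_pos: [0.4811, 0.2207, 0.298]
tcp_rot: [-2.29, -2.148, 0.005]
wrist_force: [-0.6, -0.1, -1.1]
width: 0.496
grip_force: 0.0
```

Emit:
jog_arm:
  increments:
    - [[0,0,0,0,0,0,0],[0,0,0,0,0,0,0],[0,0,0,0,0,0,0],[0,0,0,0,0,0,0],[0,0,0,0,0,0,0]]

```text
time: 23.32
tool_pos: [0.4811, 0.2214, 0.2998]
tcp_rot: [-2.289, -2.151, 0.001]
wrist_force: [0.2, -0.7, 0.0]
width: 0.496
grip_force: 0.0
```

```bash
python3 -c "
from h import *
s=read_state();to(.5365,-.351,.25,-41.2)
p,d=viewer.read_camera('wrist');cv2.imwrite('pics/w7.png',cv2.resize(p,(800,600),interpolation=cv2.INTER_CUBIC));np.savez('pics/w7',s['tool_pos'],s['tcp_rot'])
"
```

```text
t 23.32 pos [0.4811 0.2214 0.2998] psi -3.56 tilt [-0.0004 -0.0001] units [-18.93   3.03   1.66] turn 6.27 w 0.50 g 0.0 F [ 0.2 -0.7  0. ]
```

View pics/w7.png

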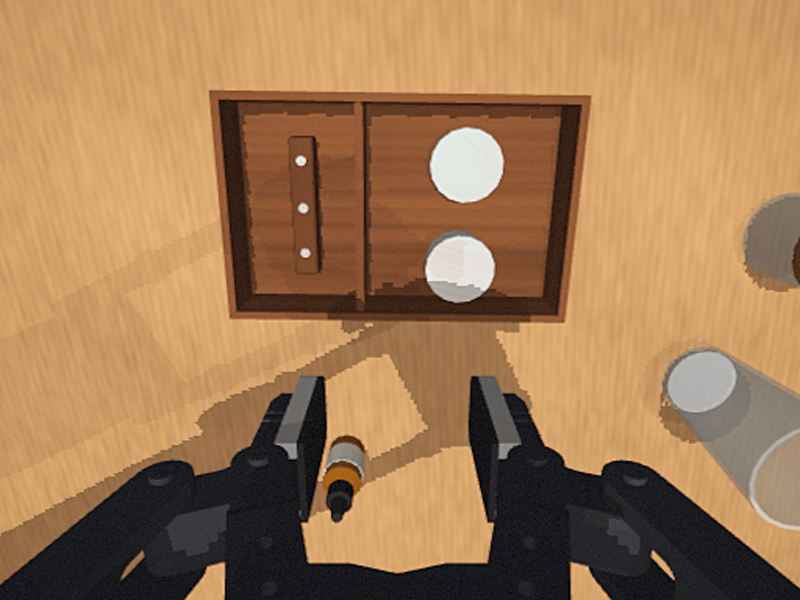

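The picture shows all three parts lying flat in the box, with the rim corners at (209,91), (590,96), (563,321) and (231,319). Next is the lid.

```bash
python3 -c "
from h import *
np.set_printoptions(precision=4,suppress=True)
f=np.load('pics/w7.npz');P=(f['arr_0'],f['arr_1'])
c=np.array([pw(u,.045,P) for u in [(209.5,91),(590.5,96),(563.5,321.5),(231,319)]]);print(c,c.mean(0))
a=c[1]+c[2]-c[0]-c[3];b=c[0]+c[1]-c[2]-c[3];print(np.degrees(np.arctan2(a[1],a[0])),np.linalg.norm(a)/2,np.degrees(np.arctan2(b[1],b[0])),np.linalg.norm(b)/2)
"
```

```text
[[0.3799 0.3247 0.045 ]
 [0.5985 0.3085 0.045 ]
 [0.5879 0.1701 0.045 ]
 [0.37   0.1852 0.045 ]] [0.4841 0.2471 0.045 ]
-4.111351754734903 0.2188248328077461 85.78512662707831 0.13930458886044633
```

Emit:
jog_arm:
  increments:
    - [[-0.5,0.1,0,0,0,0,0],[-0.95,0.15,0,0,0,0,0],[-0.95,0.15,0,0,0,0,0],[-0.95,0.15,0,0,0,0,0],[-0.95,0.15,0,0,0,0,0]]

```text
time: 23.78
tool_pos: [0.4944, 0.0902, 0.3002]
tcp_rot: [2.289, 2.151, 0.001]
wrist_force: [0.6, -1.0, 1.6]
width: 0.502
grip_force: 0.0
```

Emit:
jog_arm:
  increments:
    - [[-0.95,0.15,0,0,0,0,0],[-0.95,0.15,0,0,0,0,0],[-0.95,0.15,0,0,0,0,0],[-0.95,0.15,0,0,0,0,0],[-0.95,0.15,0,0,0,0,0]]

```text
time: 24.2
tool_pos: [0.5079, -0.0538, 0.3003]
tcp_rot: [2.29, 2.15, 0.001]
wrist_force: [0.8, 0.2, -0.2]
width: 0.5
grip_force: 0.0
```

Emit:
jog_arm:
  increments:
    - [[-0.95,0.15,0,0,0,0,0],[-0.95,0.15,0,0,0,0,0],[-0.95,0.15,0,0,0,0,0],[-0.95,0.15,0,0,0,0,0],[-0.95,0.15,0,0,0,0,0]]

```text
time: 24.62
tool_pos: [0.5214, -0.1975, 0.3002]
tcp_rot: [2.29, 2.15, 0.0]
wrist_force: [0.5, 0.1, -0.2]
width: 0.501
grip_force: 0.0
```

Emit:
jog_arm:
  increments:
    - [[-0.95,0.15,0,0,0,0,0],[-0.95,0.15,0,0,0,0,0],[-0.95,0.15,0,0,0,0,0],[-0.95,0.15,0,0,0,0,0],[-0.95,0.15,0,0,0,0,0]]

```text
time: 25.03
tool_pos: [0.535, -0.3411, 0.3001]
tcp_rot: [2.29, 2.15, 0.0]
wrist_force: [-0.2, -0.0, -0.0]
width: 0.505
grip_force: 0.0
```

Emit:
jog_arm:
  increments:
    - [[-0.3,0,0,0,0,1,0],[0,0,0,0,0,1,0],[0,0,0,0,0,1,0],[0,0,0,0,0,1,0],[0,0,0,0,0,1,0]]

```text
time: 25.45
tool_pos: [0.5344, -0.3489, 0.2999]
tcp_rot: [-2.773, -1.477, 0.0]
wrist_force: [-1.0, -0.5, 0.2]
width: 0.499
grip_force: 0.0
```

Emit:
jog_arm:
  increments:
    - [[0,0,0.5,0,0,1,0],[0,0,0.5,0,0,0.27,0],[0,0,0,0,0,0,0],[0,0,0,0,0,0,0],[0,0,0,0,0,0,0]]

```text
time: 25.87
tool_pos: [0.5347, -0.3488, 0.2705]
tcp_rot: [2.86, 1.299, 0.0]
wrist_force: [0.8, 0.3, -0.3]
width: 0.498
grip_force: 0.0
```

```bash
python3 -c "
from h import *
s=read_state();to(.5365,-.351,.25,-41.2)
p,d=viewer.read_camera('wrist');cv2.imwrite('pics/w8.png',cv2.resize(p,(800,600),interpolation=cv2.INTER_CUBIC));np.savez('pics/w8',s['tool_pos'],s['tcp_rot'])
"
```

```text
t 25.87 pos [ 0.5347 -0.3488  0.2705] psi -41.16 tilt [ 0.0003 -0.0003] units [-0.01  0.09  0.68] turn 0.01 w 0.50 g 0.0 F [ 0.8  0.3 -0.3]
```

View pics/w8.png

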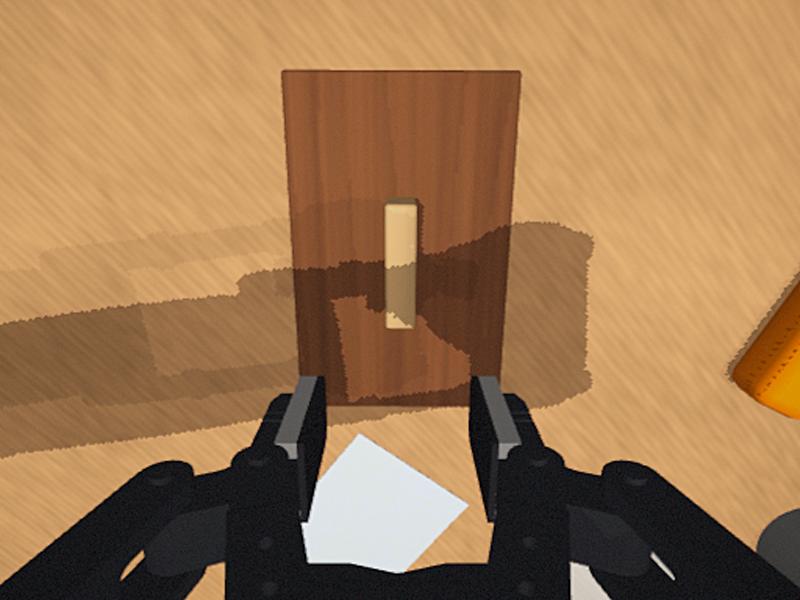

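The lid lies square to the tool, with corners at (282,71), (521,71), (500,405) and (302,405). The handle top spans (386,204) to (415,328).

```bash
python3 -c "
from h import *
np.set_printoptions(precision=4,suppress=True)
f=np.load('pics/w8.npz');P=(f['arr_0'],f['arr_1'])
for q,z in [([(282,71),(521,71),(500.5,405.5),(302,404.5)],.01),([(385.5,204),(417,204.5),(415,328.5),(386,328)],.044)]:
  c=np.array([pw(u,z,P) for u in q]);m=c.mean(0)
  a=c[1]+c[2]-c[0]-c[3];b=c[0]+c[1]-c[2]-c[3];print(m,np.degrees(np.arctan2(a[1],a[0])),np.linalg.norm(a)/2,np.degrees(np.arctan2(b[1],b[0])),np.linalg.norm(b)/2)
to(m[0],m[1],.089,-41.2)
"
```

```text
[ 0.537  -0.3515  0.01  ] -41.30249431234312 0.13918742000750312 48.96757826318369 0.21782011182114294
[ 0.5365 -0.3512  0.044 ] -42.12157820674897 0.0175563442970108 48.65144741433205 0.07443534343559782
t 25.92 pos [ 0.5349 -0.349   0.2711] psi -41.17 tilt [ 0.0012 -0.0009] units [-0.02  0.08  6.07] turn 0.0 w 0.50 g 0.0 F [-0.4  0.4 -0.3]
```

Emit:
jog_arm:
  increments:
    - [[-0.02,0.08,0.7,0,0,0,0],[0,0,1,0,0,0,0],[0,0,1,0,0,0,0],[0,0,1,0,0,0,0],[0,0,1,0,0,0,0]]

```text
time: 26.33
tool_pos: [0.5368, -0.3514, 0.1295]
tcp_rot: [2.858, 1.297, 0.003]
wrist_force: [-0.2, 0.2, -0.3]
width: 0.501
grip_force: 0.0
```

Emit:
jog_arm:
  increments:
    - [[0,0,0.7,0,0,0,0],[0,0,0.4,0,0,0,0],[0,0,0.2,0,0,0,0],[0,0,0,0,0,0,0],[0,0,0,0,0,0,0]]

```text
time: 26.75
tool_pos: [0.5368, -0.3514, 0.0914]
tcp_rot: [2.859, 1.297, 0.002]
wrist_force: [0.0, 0.1, 0.2]
width: 0.501
grip_force: 0.0
```

```bash
python3 -c "
from h import *
to(.5367,-.3513,.089,-41.3)
"
```

```text
t 26.75 pos [ 0.5368 -0.3514  0.0914] psi -41.21 tilt [ 0.0018 -0.0013] units [ 0.   -0.01  0.08] turn 0.01 w 0.50 g 0.0 F [0.  0.1 0.2]
```

Emit:
jog_arm:
  increments:
    - [[0,0,0.05,0,0,0,0],[0,0,0,0,0,0,-1],[0,0,0,0,0,0,-1],[0,0,0,0,0,0,-1],[0,0,0,0,0,0,-1]]
  force: 90

```text
time: 27.17
tool_pos: [0.5367, -0.3514, 0.0902]
tcp_rot: [2.859, 1.296, 0.002]
wrist_force: [-1.5, 0.5, 6.7]
width: 0.196
grip_force: 89.1
```

Emit:
jog_arm:
  increments:
    - [[0,0,0,0,0,0,-1],[0,0,0,0,0,0,-1],[0,0,0,0,0,0,-1],[0,0,0,0,0,0,-1],[0,0,0,0,0,0,-1]]

```text
time: 27.58
tool_pos: [0.5367, -0.3513, 0.0902]
tcp_rot: [2.859, 1.296, 0.002]
wrist_force: [-0.6, 0.6, 6.7]
width: 0.194
grip_force: 89.2
```

```bash
python3 -c "
from h import *
to(.5367,-.3513,.26,-41.3)
"
```

```text
t 27.58 pos [ 0.5367 -0.3513  0.0902] psi -41.22 tilt [ 0.0019 -0.0014] units [ 0.    0.01 -5.66] turn 0.01 w 0.19 g 89.2 F [-0.6  0.6  6.7]
```

Emit:
jog_arm:
  increments:
    - [[0,0,-0.3,0,0,0,-1],[0,0,-0.6,0,0,0,-1],[0,0,-0.8,0,0,0,-1],[0,0,-0.8,0,0,0,-1],[0,0,-0.8,0,0,0,-1]]

```text
time: 28.0
tool_pos: [0.5351, -0.3502, 0.1877]
tcp_rot: [-2.86, -1.296, 0.002]
wrist_force: [1.0, 0.9, -2.0]
width: 0.194
grip_force: 88.0
```

Emit:
jog_arm:
  increments:
    - [[0,0,-0.8,0,0,0,-1],[0,0,-0.8,0,0,0,-1],[0,0,-0.6,0,0,0,-1],[0,0,-0.4,0,0,0,-1],[0,0,0,0,0,0.4,-1]]

```text
time: 28.42
tool_pos: [0.5369, -0.3515, 0.2693]
tcp_rot: [2.884, 1.235, 0.004]
wrist_force: [0.1, 0.5, -2.2]
width: 0.192
grip_force: 88.1
```

Emit:
jog_arm:
  increments:
    - [[0,0,0,0,0,0.8,-1],[0,0,0,0,0,0.8,-1],[0,0,0,0,0,0.9,-1],[0,0,0,0,0,0.9,-1],[0,0,0,0,0,0.9,-1]]

```text
time: 28.83
tool_pos: [0.5352, -0.3503, 0.2643]
tcp_rot: [-3.091, -0.554, 0.003]
wrist_force: [-0.4, -0.2, -2.4]
width: 0.194
grip_force: 88.1
```

Emit:
jog_arm:
  increments:
    - [[0,0,0,0,0,0.9,-1],[0,0,0,0,0,0.9,-1],[0,0,0,0,0,0.9,-1],[0,0,0,0,0,0.8,-1],[0,0,0,0,0,0.6,-1]]

```text
time: 29.25
tool_pos: [0.5352, -0.3503, 0.2643]
tcp_rot: [-3.138, 0.117, 0.003]
wrist_force: [-0.4, -0.3, -3.2]
width: 0.191
grip_force: 88.1
```

```bash
python3 -c "
from h import *
to(.4841,.2471,.267,-94.15);print(read_state()['torque'])
"
```

```text
t 29.25 pos [ 0.5352 -0.3503  0.2643] psi -94.25 tilt [-0.0019  0.0014] units [ -3.18 -19.73  -0.06] turn -0.02 w 0.19 g 88.1 F [-0.4 -0.3 -3.2]
[-0.03510891  0.05455122  0.03021767]
```

Emit:
jog_arm:
  increments:
    - [[-0.05,-0.3,-0.2,0,0,0,-1],[-0.1,-0.6,0,0,0,0,-1],[-0.15,-0.85,0,0,0,0,-1],[-0.15,-0.9,0,0,0,0,-1],[-0.15,-0.9,0,0,0,0,-1]]

```text
time: 29.67
tool_pos: [0.5246, -0.2408, 0.2714]
tcp_rot: [-3.139, 0.108, 0.001]
wrist_force: [0.5, -0.5, -2.1]
width: 0.191
grip_force: 88.2
```

Emit:
jog_arm:
  increments:
    - [[-0.15,-0.9,0,0,0,0,-1],[-0.15,-0.9,0,0,0,0,-1],[-0.15,-0.9,0,0,0,0,-1],[-0.15,-0.9,0,0,0,0,-1],[-0.15,-0.9,0,0,0,0,-1]]

```text
time: 30.08
tool_pos: [0.5111, -0.1042, 0.2715]
tcp_rot: [-3.139, 0.107, 0.001]
wrist_force: [-0.3, -0.4, -2.9]
width: 0.193
grip_force: 88.2
```

Emit:
jog_arm:
  increments:
    - [[-0.15,-0.9,0,0,0,0,-1],[-0.15,-0.9,0,0,0,0,-1],[-0.15,-0.9,0,0,0,0,-1],[-0.15,-0.9,0,0,0,0,-1],[-0.15,-0.9,0,0,0,0,-1]]

```text
time: 30.5
tool_pos: [0.4978, 0.0317, 0.2716]
tcp_rot: [-3.139, 0.106, 0.0]
wrist_force: [1.0, -0.4, -1.9]
width: 0.189
grip_force: 88.2
```

Emit:
jog_arm:
  increments:
    - [[-0.15,-0.9,0,0,0,0,-1],[-0.15,-0.9,0,0,0,0,-1],[-0.15,-0.9,0,0,0,0,-1],[-0.15,-0.9,0,0,0,0,-1],[-0.1,-0.9,0,0,0,0,-1]]

```text
time: 30.92
tool_pos: [0.4858, 0.1675, 0.2715]
tcp_rot: [-3.139, 0.106, 0.001]
wrist_force: [0.2, -0.2, -3.4]
width: 0.192
grip_force: 88.2
```

Emit:
jog_arm:
  increments:
    - [[-0.1,-0.8,0,0,0,0,-1],[-0.1,-0.6,0,0,0,0,-1],[0,-0.4,0,0,0,0,-1],[0,0,0,0,0,0,-1],[0,0,0,0,0,0,-1]]

```text
time: 31.33
tool_pos: [0.485, 0.2202, 0.2714]
tcp_rot: [3.139, -0.106, -0.001]
wrist_force: [-0.4, 0.5, -2.1]
width: 0.196
grip_force: 88.2
```

```bash
python3 -c "
from h import *
to(.4841,.2471,.157,-94.15);print(read_state()['torque'])
"
```

```text
t 31.33 pos [0.485  0.2202 0.2714] psi -93.87 tilt [-0.0004 -0.0006] units [-0.09 -0.9   3.81] turn 0.05 w 0.20 g 88.2 F [-0.4  0.5 -2.1]
[ 0.01815001 -0.06532276  0.02891393]
```

Emit:
jog_arm:
  increments:
    - [[-0.05,-0.4,0,0,0,0.05,-1],[-0.04,-0.4,0.3,0,0,0,-1],[0,-0.1,0.6,0,0,0,-1],[0,0,0.6,0,0,0,-1],[0,0,0.5,0,0,0,-1]]

```text
time: 31.75
tool_pos: [0.4846, 0.2464, 0.2098]
tcp_rot: [3.139, -0.118, -0.001]
wrist_force: [-0.5, 0.4, -2.4]
width: 0.193
grip_force: 88.5
```

Emit:
jog_arm:
  increments:
    - [[0,0,0.3,0,0,0,-1],[0,0,0.2,0,0,0,-1],[0,0,0,0,0,0,-1],[0,0,0,0,0,0,-1],[0,0,0,0,0,0,-1]]

```text
time: 32.17
tool_pos: [0.4858, 0.2469, 0.1975]
tcp_rot: [-3.139, 0.119, -0.003]
wrist_force: [0.2, -0.1, -3.1]
width: 0.195
grip_force: 88.4
```

```bash
python3 -c "
from h import *
s=read_state();to(.4841,.2471,.157,-94.15)
p,d=viewer.read_camera('wrist');q,d2=viewer.read_camera('scene');np.savez('pics/w9',s['tool_pos'],s['tcp_rot'])
q=cv2.resize(q[90:190,260:380],(480,400),interpolation=cv2.INTER_CUBIC)
cv2.imwrite('pics/w9.png',np.hstack([cv2.resize(p,(320,240),interpolation=cv2.INTER_AREA),np.zeros((240,0,3),np.uint8)]) if 0 else np.hstack([cv2.copyMakeBorder(cv2.resize(p,(320,240)),0,160,0,0,cv2.BORDER_CONSTANT),q]))
"
```

```text
t 32.17 pos [0.4858 0.2469 0.1975] psi -94.34 tilt [0.0017 0.0007] units [-0.06 -0.    1.35] turn -0.03 w 0.20 g 88.4 F [ 0.2 -0.1 -3.1]
```

View pics/w9.png

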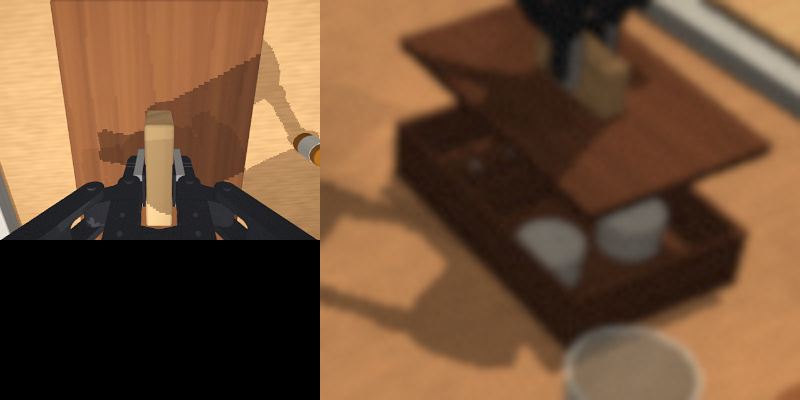

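The scene view shows the lid over the box with the tins inside; its corners are at (402,40), (590,213) and (768,148). I'll check that it is level by fitting planes to the depth.

```bash
python3 - <<'E'
from h import *
np.set_printoptions(precision=4,suppress=True)
def fit(P):
    for _ in range(3):
        A=np.c_[P[:,:2]-[.484,.247],np.ones(len(P))];k=np.linalg.lstsq(A,P[:,2],rcond=None)[0];r=P[:,2]-A@k;P=P[abs(r)<2.5*r.std()+1e-4]
    return k,r.std(),len(P)
s=read_state();p,d=viewer.read_camera('scene');c=viewer.camera_params('scene')
m=np.zeros(d.shape,np.uint8)
for q in ([(425,48),(460,90),(590,203),(620,180),(530,70),(500,45)],[(590,203),(745,150),(700,115),(600,140)]):
    cv2.fillPoly(m,[np.array([(260+(u-320)/4,90+v/4) for u,v in q]).astype(np.int32)],1)
v,u=np.nonzero(m&(d>0));z=d[v,u];X=np.c_[(u-c['cx'])/c['fx']*z,(v-c['cy'])/c['fy']*z,z]-c['t'];print('scene plane slope x,y,height',fit(X@c['R']))
p,d=viewer.read_camera('wrist');c=viewer.camera_params('wrist');H=c['hand_eye']
m=np.zeros(d.shape,np.uint8);cv2.fillPoly(m,[(np.array([(60,10),(255,10),(248,60),(225,150),(185,140),(170,100),(140,100),(120,150),(85,150)])*1.6).astype(np.int32)],1)
v,u=np.nonzero(m&(d>0));z=d[v,u];X=np.c_[(u-c['cx'])/c['fx']*z,(v-c['cy'])/c['fy']*z,z]@H[:3,:3].T+H[:3,3]
W=X@Ro.from_rotvec(s['tcp_rot']).as_matrix().T+s['tool_pos'];print('wrist',fit(W))
# lid outline at top face from wrist image: far edge corners + sides
f=np.load('pics/w9.npz');P=(f['arr_0'],f['arr_1'])
for uv in [(51,2),(268,2),(75,180),(244,180)]: print(pw(uv,.117,P,.625))
b=np.array([[.0726,.9974],[-.9974,.0726]])
for uv in [(51,2),(268,2),(75,180),(244,180)]: print('box frame',b@(pw(uv,.117,P,.625)[:2]-[.4841,.2471]))
to(.4841,.2471,.157,-94.15)
E
```

```text
scene plane slope x,y,height (array([0.0016, 0.0015, 0.1179]), np.float64(0.0009711618483604322), 1098)
wrist (array([0.0015, 0.0017, 0.1184]), np.float64(0.0006122988200308718), 53496)
[0.5995 0.3069 0.117 ]
[0.589  0.1688 0.117 ]
[0.4679 0.3176 0.117 ]
[0.4574 0.1776 0.117 ]
box frame [ 0.068  -0.1107]
box frame [-0.0705 -0.1103]
box frame [0.0691 0.0213]
box frame [-0.0712  0.0216]
t 32.37 pos [0.4856 0.247  0.1975] psi -94.33 tilt [0.0017 0.0007] units [-0.05  0.    1.35] turn -0.03 w 0.19 g 88.4 F [ 1.1  0.1 -2.6]
```

Emit:
jog_arm:
  increments:
    - [[-0.05,-0.02,0.3,0,0,-0.03,-1],[0,0,0.4,0,0,0,-1],[0,0,0.3,0,0,0,-1],[0,0,0.2,0,0,0,-1],[0,0,0.1,0,0,0,-1]]

```text
time: 32.78
tool_pos: [0.4823, 0.2469, 0.1551]
tcp_rot: [3.138, -0.113, -0.005]
wrist_force: [0.0, -0.4, -3.4]
width: 0.196
grip_force: 88.4
```

Emit:
jog_arm:
  increments:
    - [[0,0,0,0,0,0,-1],[0,0,0,0,0,0,-1],[0,0,0,0,0,0,-1],[0,0,0,0,0,0,-1],[0,0,0,0,0,0,-1]]

```text
time: 33.2
tool_pos: [0.484, 0.2477, 0.1581]
tcp_rot: [-3.139, 0.114, -0.002]
wrist_force: [-0.4, -0.4, -2.6]
width: 0.193
grip_force: 88.4
```

```bash
python3 -c "
from h import *
to(.4841,.2471,.155,-94.15)
"
```

```text
t 33.2 pos [0.484  0.2477 0.1581] psi -94.15 tilt [0.001  0.0005] units [0.   0.02 0.1 ] turn 0.0 w 0.19 g 88.4 F [-0.4 -0.4 -2.6]
```

Emit:
jog_arm:
  increments:
    - [[0,0,0.09,0,0,0,-1],[0,0,0,0,0,0,-1],[0,0,0,0,0,0,-1],[0,0,0,0,0,0,-1],[0,0,0,0,0,0,-1]]

```text
time: 33.62
tool_pos: [0.4836, 0.2475, 0.1548]
tcp_rot: [-3.14, 0.114, 0.0]
wrist_force: [-0.1, 0.9, -3.1]
width: 0.196
grip_force: 88.4
```

Emit:
jog_arm:
  increments:
    - [[0,0,0,0,0,0,-1],[0,0,0,0,0,0,-1],[0,0,0,0,0,0,-1],[0,0,0,0,0,0,-1],[0,0,0,0,0,0,-1]]

```text
time: 34.03
tool_pos: [0.4836, 0.2475, 0.1548]
tcp_rot: [-3.14, 0.114, 0.0]
wrist_force: [0.3, -0.5, -3.1]
width: 0.194
grip_force: 88.4
```

```bash
python3 -c "
from h import *
to(.4841,.2471,.155,-94.15)
s=read_state()
if abs(s['tool_pos'][2]-.155)<.004: print(bot.finish_job())
"
```

```text
t 34.03 pos [0.4836 0.2475 0.1548] psi -94.14 tilt [-0.  0.] units [ 0.02  0.01 -0.01] turn 0.0 w 0.19 g 88.4 F [ 0.3 -0.5 -3.1]
the job is handed in; nothing more can be done
None
```

The job is handed in at 34 s: both white tins and the bar lie flat in their compartments, and the lid is held level and lined up over the box, about 2 cm above the rim.

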